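Prop the guard cover and wind up the speed trim

TASK

Raise the speed-trim box's hinged steel cover by its handle until its stay catches in the lower notch, and let go so that it rests there; then take the cover afresh, raise it on until the stay rests in the upper notch, and let go. With the cover propped up, turn the bar knob beneath it clockwise as far as it will go, leave the cover propped on the upper notch, and leave the other things on the bench where they are.

Things in the scene. Friction and masses are not known exactly. Their poses are not given: they have to be found in the camera images.
- unit: Grey painted control box fixed to the bench, 200 x 150 mm, with the knob on its 40 mm high deck and 4 mm side walls (inner faces at y = +-71 mm) up to 93 mm. Origin: centre of its underside. Its x axis points (horizontally) from the cover's free edge to the cover's hinge, z up. With the unit as it stands the hinge is roughly on the robot's left and the cover opens like a book from right to left.
- cover_hinge (a point): Middle of the hinge line of the cover, at (90, 0, 95) mm in the unit's frame; the hinge line runs along the unit's y axis.
- cover (a joint): Opening angle of the steel cover: 0 closed (lying level), grows as the free edge swings up; end stop at 1.45 rad. The cover is a plate 165 mm from hinge to free edge, 152 mm wide, 6 mm thick, its underside in the hinge plane, about 0.35 kg, lightly sprung shut (under 0.06 N m). It falls shut by itself unless the stay holds it.
- cover_handle (a point): Centre of the cover's handle: a 12 mm round bar 100 mm long, parallel to the hinge line, on a post at each end, 35 mm above the plate's upper face; 130 mm from the hinge line along the plate and 41 mm above the plate's underside. Moves with the cover.
- cover_edge (a point): Middle of the cover's free edge at its underside, 165 mm from the hinge line. Moves with the cover; with the cover part-way up it can be pushed on towards the hinge side from the front with closed fingers.
- stay: Steel strut, 140 mm long and 8 mm thick, hanging by a free pivot from the cover's edge on the unit's -y side (the side away from the robot), 55 mm from the hinge; origin at that pivot. Its foot trails outwards along the rail, rides freely over the teeth while the cover rises, drops behind each tooth, and catches against it when the cover is lowered again.
- stay_foot (a point): Axis of the stay's round foot (10 mm thick, 20 mm wide).
- rail: Dark steel rail, 100 mm long, 65 mm high, fixed along the unit's -y side, with two saw teeth 7 mm high; the notches lie behind the teeth, on the hinge side. Same origin and axes as the unit. The cover rests at about 0.70 rad in the lower notch and about 1.27 rad in the upper one. To catch, raise it past that (to about 0.86 rad for the lower notch, 1.40 to 1.45 rad for the upper) and let it down slowly.
- knob (a joint): Turn of the knob: grows clockwise seen from above. It starts somewhere between 0 and 0.4 rad and comes up against a hard stop somewhere between 2.4 and 2.8 rad; the stop must be felt. It stays where it is left; it turns with about 0.05 N m.
- knob_grip (a point): Black bar knob: point on its vertical axis at the height to grip, at (-35, 0, 77) mm in the unit's frame. The grip is an upright bar 61 mm long, 14 mm thick, 32 mm high (its top is 7 mm above this point) on a 64 mm disc; the bar's length runs along this point's x axis, which turns with the knob; z up.
- jar: Bystander: jar 60 mm across, 85 mm high, near the unit. Origin under its centre.
- heel_block: Bystander: black rubber heel block 66 x 60 x 30 mm near the unit. Origin under its centre.
- tin: Bystander: can 70 mm across, 90 mm high. Origin under its centre.
- hammer: Bystander: hammer lying on the bench.
- brush: Bystander: brush lying on the bench.
- shoe_last: Bystander: wooden shoe last, about 190 mm long, 68 mm high.
- punch_pliers: Bystander: hole-punch pliers with red grips, about 190 mm long, lying flat.

How it is judged (in metres and radians):
On the way, in this order (a step that is already met when the one before it is completed fails the run):
1. the cover rests by its stay in the lower notch, let go (value of joint cover between 0.6 and 0.8 rad and contact force between stay and rail above 0.5 N and contact force between the fingers and anything else below 0.3 N), for 0.2 s.
2. the cover rests by its stay in the upper notch, let go (value of joint cover between 1.17 and 1.35 rad and contact force between stay and rail above 0.3 N and contact force between the fingers and anything else below 0.3 N), for 0.2 s.
At the end, for the whole second after the job is handed in: The knob is turned clockwise to within 0.12 rad (7 degrees) of its stop, and the cover is at rest with its stay bearing in the upper notch (1.17 to 1.35 rad open) (value of joint knob above 2.48 rad and value of joint cover between 1.17 and 1.35 rad and contact force between stay and rail above 0.3 N and velocity of joint each of cover, knob below 0.1 rad/s); the robot touches nothing.
It fails at once if a bystander on the bench is shifted by more than 40 mm (distance of any of jar, heel_block, tin, hammer, brush, shoe_last, punch_pliers from where it was at the start of the episode above 0.04 m).
It also fails if it takes over 70 s, if anything falls off the work surface, if the arm or the gripper's body presses on something with over 40 N, if the wrist force passes 120 N, or if a joint passes its speed limit or range.

ROBOT

A 6-joint arm with a two-finger parallel gripper is mounted at the origin on the work surface. World frame = base frame: x ahead of the robot, y to its left, z up, the work surface at z = 0. Lengths are in mm, angles in degrees, forces in N, time in s.
With the tool pointing down it reaches from about 275 to 725 mm from the base axis. Payload 5.6 kg.
Tool frame: the origin (TCP) lies on the centre line of the jaws, within the pads' length; the fingertips stand 17 mm ahead of it and the grasp point (between the pads) lies 2 mm behind it; z points along the fingers, y is the line along which they close (so a half turn about z gives the same grasp; the last joint's range is limited). The gripper opens to 85 mm and grips with 20 to 120 N. Pads are 22 mm wide; open, the fingers measure 114 mm over their backs; the gripper's body (76 mm by 85 mm) begins 54 mm behind the grasp point. The pads swing forward as they close: fully open they stand 13 mm farther back than shut.
Start: joints at [91.192, 14.616, 6.199, 0, -81.583, -16.306], TCP at [143.386, 530.974, 248.283] pointing down, gripper open.
Joint ranges: [-168.99, 168.99], [-69.2, 112.95], [-62.41, 85.93], [-164.36, 98.24], [-168.68, -3.75], [-174.98, 174.98]. Speed limits (degrees/s): [147.25, 147.25, 180, 180, 180, 180].

INTERFACE

Orientations are given as a 3x3 rotation matrix whose columns are the frame's x, y, z axes.
In Python, from rig import observe, camera, manip gives the robot as it stands.
- The arm moves only by the tool apply_moves, never from a script. Its argument "increments" is a list of rows, each a list of 7 numbers: the shift along the tool's x, y, z in m, then the turn, a rotation vector about the tool's x, y, z in degrees, then the closure, from -1 (fully open) to 1 (shut), so that 0 is half open. A call has 1 to 10 rows; each row shifts and turns the commanded pose from where the row before left it, along the tool's axes as they then stand; what a row does not reach is not made up. A row lasts 1/10 s, in which the tool goes at most 50 mm and 8.59 degrees, less where a joint would pass 70% of its speed; a pose out of reach is approached as far as the arm can. A call is refused whole if a number of a shift passes 0.05 or a number of a turn 8.59, either way. A call with a gripper value outside its range is refused whole. The fingers move at their own pace and stop on an object; "squeeze" is the grip in N (left out, the last holds). Time passes only in rows, so rows that do not move let the fingers close. It gives the time, the measured TCP pose, the force, the opening and the grip force at its end, in the units of the state.
- observe(): the state, without advancing time (a new reading comes with each control period).
- camera(name): name is "side" or "top" or "wrist"; returns a dict with "color" (420x560x3 uint8, red, green, blue), "camera_matrix" (3x3 intrinsics, pixels), "T" (4x4, takes a point from camera to world coordinates); the wrist camera has in their place "T_tool_cam" (4x4, takes a point from camera to tool coordinates, whose origin is the TCP and whose axes are the flange's). Camera axes: x right, y down, z forward; pixel columns grow to the right and rows downward; lengths in mm; the calibration is good to about 2 mm. A picture is of the moment at which its call begins: read the wrist's pose just before it. There is no depth.
- manip.hand_in(): hands the job in; it is judged then, once.
The state is a dict: "t": time; "qpos": joint angles; "dq": joint speeds; "tau": joint torques, N m; "tool_pos": TCP position; "tcp_rot": TCP orientation; "force": force on the tool from outside, world axes, zero at the start; "wrist_torque": the same for the moment, N m; "gripper_width": finger opening in mm; "grip_force": force on a finger pad.
Only numpy, scipy, OpenCV 4.12 (cv2) and the standard library are available. Lean on these libraries where they do the work, as an engineer would, in place of code of your own. Each camera call takes 0.05 s, during which the arm holds its last target. There are 200 camera calls.

## Working session

There is one attempt and no reset: what is moved stays moved. The work goes in short steps, Python scripts to look and compute and a tool call to move; the robot and the scene stay as the last step left them, time stands still between calls to the robot, and variables do not carry over. Pictures are saved under pics/ and viewed, at most 14 in all, crops included, and the job is handed in when it is done.

Besides the shell and the picture viewer there is one more tool, called after "Request:" by a JSON object that holds its "fn" and its "kwargs". apply_moves: Moves the arm, as the interface text tells. Its arguments: {"type":"object","properties":{"increments":{"type":"array"},"squeeze":{"type":"number"}},"required":["increments"]}

```bash
ls; mkdir -p pics
python3 - <<'E'
from rig import observe,camera
import cv2,numpy as np
o=observe()
for k in o: print(k,np.round(o[k],3).tolist())
for n in("top","side","wrist"):
    c=camera(n); np.savez(f"pics/{n}0.npz",**c); cv2.imwrite(f"pics/{n}0.png",c["color"][:,:,::-1])
    print(n,np.round(c["camera_matrix"],1).tolist(),np.round(c.get("T",c.get("T_tool_cam")),3).tolist())
E
```

```text
pics
t 0.0
qpos [91.193, 14.651, 6.13, -0.027, -81.585, -16.306]
dq [-0.035, 0.126, -0.035, -0.079, -0.002, 0.071]
tau [-0.001, -38.663, 23.794, 5.366, -0.006, -0.0]
tool_pos [143.221, 530.525, 247.413]
tcp_rot [[0.965, -0.261, -0.0], [-0.261, -0.965, -0.002], [0.0, 0.002, -1.0]]
force [0.83, -0.511, -0.566]
wrist_torque [0.015, 0.028, -0.009]
grip_force 0.0
gripper_width 85.508
top [[418.5, 0.0, 283.0], [0.0, 418.5, 202.8], [0.0, 0.0, 1.0]] [[0.002, -0.983, 0.184, 260.252], [-1.0, -0.006, -0.025, -3.539], [0.026, -0.184, -0.983, 1363.345], [0.0, 0.0, 0.0, 1.0]]
side [[531.0, 0.0, 291.0], [0.0, 531.0, 211.3], [0.0, 0.0, 1.0]] [[0.932, -0.249, 0.264, 90.809], [-0.362, -0.675, 0.643, -1055.977], [0.018, -0.695, -0.719, 1242.006], [0.0, 0.0, 0.0, 1.0]]
wrist [[361.7, 0.0, 279.3], [0.0, 361.7, 213.4], [0.0, 0.0, 1.0]] [[0.001, -0.947, -0.322, 83.08], [1.0, 0.001, 0.0, -1.503], [-0.0, -0.322, 0.947, -125.302], [0.0, 0.0, 0.0, 1.0]]
```

View pics/top0.png

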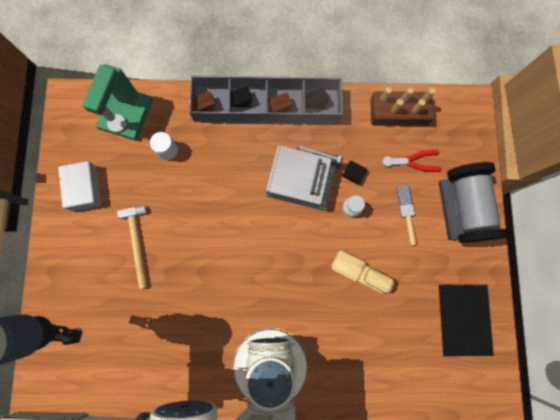

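View pics/side0.png

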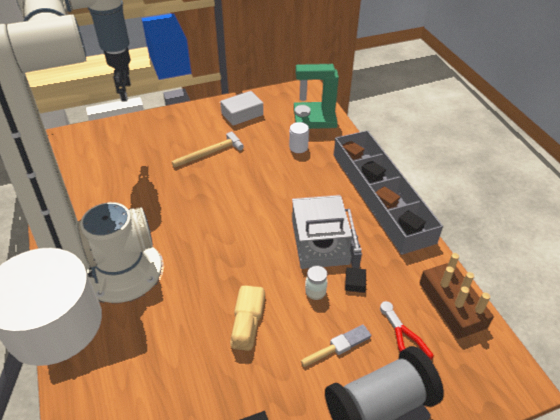

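The top view shows the unit around pixel (303,177), with the handle on its right near (318,178), the jar at (354,206), the heel block at (355,172) and the pliers at (410,160). The side view shows the unit at (322,230). I'll enlarge the unit in both views.

Run:
```python
import cv2,numpy as np
t=cv2.imread("pics/top0.png")[135:225,255:375]; s=cv2.imread("pics/side0.png")[185:305,280:380]
t=cv2.resize(t,None,fx=3.3,fy=3.3,interpolation=cv2.INTER_CUBIC);s=cv2.resize(s,None,fx=4,fy=4,interpolation=cv2.INTER_CUBIC)
o=np.zeros((480,800,3),np.uint8);o[:t.shape[0],:t.shape[1]]=t;o[:480,400:800]=s
cv2.imwrite("pics/c.png",o)
```

```text
(no output)
```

View pics/c.png

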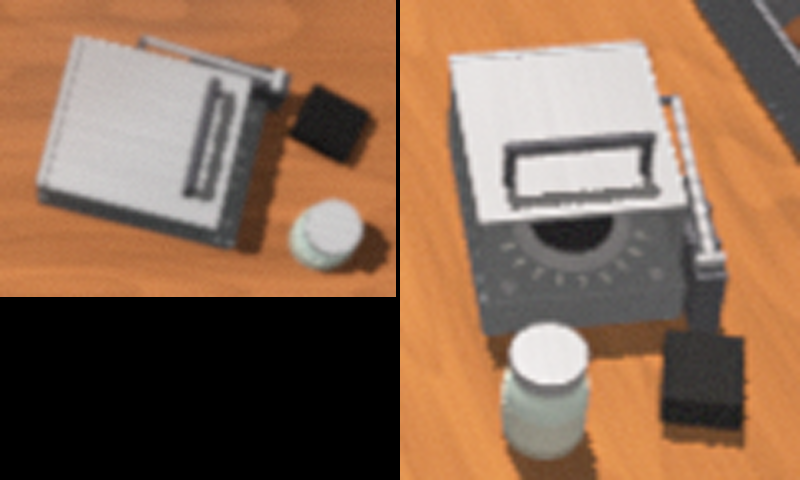

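In the crop, the cover's top-face corners in the top view (left half) are at (76,38), (254,78), (218,229) and (40,187), and the handle bar runs (215,83)-(190,193). In the side view they are at (452,58), (643,43), (686,205) and (478,220).

```bash
cat > h.py <<'E'
import numpy as np,cv2
def rays(c,T,px):
    K=c["camera_matrix"]; d=np.c_[(np.array(px,float)-K[:2,2])/[K[0,0],K[1,1]],np.ones(len(px))]@T[:3,:3].T
    return T[:3,3],d
def plane(c,T,px,z):
    o,d=rays(c,T,px); return o+d*((z-o[2])/d[:,2])[:,None]
def tri(a,b):
    (o1,d1),(o2,d2)=a,b; out=[]
    for u,v in zip(d1,d2):
        s=np.linalg.lstsq(np.c_[u,-v],o2-o1,rcond=None)[0]; p,q=o1+u*s[0],o2+v*s[1]; out.append(np.r_[(p+q)/2,np.linalg.norm(p-q)])
    return np.array(out)
E
python3 - <<'E'
from h import *
t=np.load("pics/top0.npz");s=np.load("pics/side0.npz")
pt=np.array([[76,38],[254,78],[218,229],[40,187],[216,82],[190,194]])/3.3+[255,135]
ps=np.array([[643,43],[686,205],[478,220],[452,58],[653,139],[508,149]])/4+[180,185]
print(np.round(tri(rays(t,t["T"],pt),rays(s,s["T"],ps)),1))
for c,p in((t,pt),(s,ps)):
    P=np.r_[plane(c,c["T"],p[:4],101),plane(c,c["T"],p[4:],136)]; print(np.round(P,1).tolist())
    f=((P[1]+P[2])-(P[0]+P[3]))/2;w=P[1]-P[2]; hv=P[4]-P[5]
    print("L",np.linalg.norm(f),"W",np.linalg.norm(w),"yaw x",np.degrees(np.arctan2(-f[1],-f[0])),"w",np.degrees(np.arctan2(w[1],w[0])),"h",np.degrees(np.arctan2(hv[1],hv[0])),"hinge",(P[0]+P[3])/2,"handle",(P[4]+P[5])/2,np.linalg.norm(hv))
E
```

```text
[[ 679.9  -20.7   94.8    3.3]
 [ 636.9 -189.5  103.     1.4]
 [ 490.7 -152.8  105.3    0.7]
 [ 533.4   12.4   97.7    4.1]
 [ 624.6 -149.7  136.     1.9]
 [ 520.3 -124.6  138.3    6.3]]
[[676.2, -20.3, 101.0], [638.2, -189.9, 101.0], [491.8, -153.3, 101.0], [530.7, 12.8, 101.0], [623.6, -149.4, 136.0], [517.6, -124.1, 136.0]]
L 172.1884016538804 W 150.8657634266215 yaw x 77.10778619663823 w -14.035441481676596 h -13.433592083700459 hinge [603.44571879  -3.78837365 101.        ] handle [ 570.60012198 -136.78527528  136.        ] 108.90294794449996
[[678.6, -26.2, 101.0], [637.1, -188.0, 101.0], [491.9, -149.3, 101.0], [534.3, 9.4, 101.0], [625.6, -149.6, 136.0], [524.5, -122.7, 136.0]]
L 165.6877858261006 W 150.28061480532588 yaw x 75.34974671724046 w -14.910994892802755 h -14.927164095157785 hinge [606.40766198  -8.38226114 101.        ] handle [ 575.03960257 -136.13319004  136.        ] 104.65191418887167
```

Request:
{"fn": "apply_moves", "kwargs": {"increments": [[0.02,0.018,0,0,0,0,0],[0.033,0.03,0,0,0,0,0],[0.033,0.03,0,0,0,0,0],[0.033,0.03,0,0,0,0,0],[0.033,0.03,0,0,0,0,0],[0.033,0.03,0,0,0,0,0],[0.033,0.03,0,0,0,0,0],[0.033,0.03,0,0,0,0,0],[0.033,0.03,0,0,0,0,0],[0.033,0.03,0,0,0,0,0]], "squeeze": 30}}

```text
t: 1.15
tool_pos: [374.7, 168.5, 248.3]
tcp_rot: [[0.966, -0.26, 0.0], [-0.26, -0.966, 0.0], [0.0, -0.0, -1.0]]
force: [0.4, 1.1, 0.0]
gripper_width: 42.5
grip_force: 0.0
```

Request:
{"fn": "apply_moves", "kwargs": {"increments": [[0.033,0.03,0,0,0,0,0],[0.033,0.03,0,0,0,0,0],[0.033,0.03,0,0,0,0,0],[0.033,0.03,0,0,0,0,0],[0.033,0.029,0,0,0,0,0],[0.033,0.029,0,0,0,0,0],[0.033,0.029,0,0,0,0,0],[0.02,0.02,0,0,0,0,0],[0.02,0.017,0,0,0,0,0],[0,0,0,0,0,0,0]]}}

```text
t: 2.15
tool_pos: [573.0, -138.3, 246.6]
tcp_rot: [[0.965, -0.264, -0.002], [-0.264, -0.965, -0.0], [-0.002, 0.001, -1.0]]
force: [0.7, -0.6, -1.2]
gripper_width: 42.9
grip_force: 0.0
```

Run:
```python
from rig import observe,camera
import cv2,numpy as np
o=observe(); c=camera("wrist"); np.savez("pics/w1.npz",p=o["tool_pos"],R=o["tcp_rot"],**c); cv2.imwrite("pics/w1.png",c["color"][:,:,::-1])
for k in("t","qpos","tool_pos","tcp_rot","force","gripper_width"): print(k,np.round(o[k],3).tolist())
```

```text
t 2.15
qpos [1.626, 19.265, 12.378, 0.017, -83.252, 73.083]
tool_pos [573.029, -138.297, 246.632]
tcp_rot [[0.965, -0.264, -0.002], [-0.264, -0.965, -0.0], [-0.002, 0.001, -1.0]]
force [0.662, -0.607, -1.227]
gripper_width 42.861
```

View pics/w1.png

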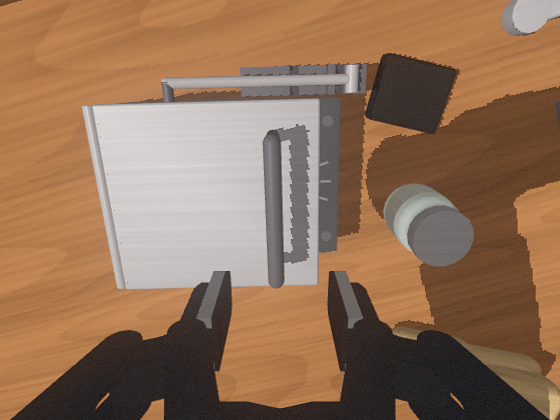

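The wrist view shows the cover with corners (85,107), (319,99), (318,284) and (122,288). The handle bar runs (272,135)-(276,283), slightly left of the finger line, and the jar and heel block are off to the right.

Run:
```python
from h import *
w=np.load("pics/w1.npz"); T=np.eye(4);T[:3,:3]=w["R"];T[:3,3]=w["p"];T=T@w["T_tool_cam"]
P=plane(w,T,[[272,137],[276,281]],136);Q=plane(w,T,[[85,107],[319,99],[318,284],[122,288]],101);J=plane(w,T,[[440,237]],85)
print(P.round(1),np.linalg.norm(P[0]-P[1]),Q.round(1),J.round(1))
d=P[0]-P[1];print(np.degrees(np.arctan2(d[1],d[0])))
m=P.mean(0);print(m, w["R"].T@(m-w["p"]))
```

```text
[[ 627.1 -146.8  136. ]
 [ 525.6 -121.5  136. ]] 104.54341133025437 [[ 678.9  -21.2  101. ]
 [ 640.  -184.6  101. ]
 [ 494.4 -149.6  101. ]
 [ 534.7   12.2  101. ]] [[ 501.9 -260.5   85. ]]
-14.014605917123427
[ 576.33876186 -134.16519512  136.        ] [  2.35005018  -4.96792965 110.62196686]
```

Request:
{"fn": "apply_moves", "kwargs": {"increments": [[0.002,-0.004,0.02,0,0,0,0],[0,0,0.025,0,0,0,0],[0,0,0.025,0,0,0,0],[0,0,0.022,0,0,0,0],[0,0,0.012,0,0,0,0],[0,0,0.007,0,0,0,0],[0,0,0,0,0,0,0.5],[0,0,0,0,0,0,1],[0,0,0,0,0,0,1],[0,0,0,0,0,0,1]], "squeeze": 30}}

```text
t: 3.2
tool_pos: [575.1, -134.8, 138.8]
tcp_rot: [[0.965, -0.261, 0.0], [-0.261, -0.965, -0.004], [0.001, 0.004, -1.0]]
force: [-2.0, -6.8, -0.1]
gripper_width: 10.8
grip_force: 29.3
```

Request:
{"fn": "apply_moves", "kwargs": {"increments": [[0,-0.0032,-0.009,-4,0,0,1],[0,-0.0032,-0.009,-4,0,0,1],[0,-0.0032,-0.009,-4,0,0,1],[0,-0.0032,-0.009,-4,0,0,1],[0,-0.0032,-0.009,-4,0,0,1]]}}

```text
t: 3.7
tool_pos: [580.7, -112.2, 181.3]
tcp_rot: [[0.965, -0.246, -0.09], [-0.262, -0.906, -0.334], [0.001, 0.346, -0.938]]
force: [-2.2, -3.9, -0.7]
gripper_width: 10.7
grip_force: 29.9
```

Request:
{"fn": "apply_moves", "kwargs": {"increments": [[0,-0.0032,-0.009,-4,0,0,1],[0,-0.0032,-0.009,-4,0,0,1],[0,-0.0032,-0.009,-4,0,0,1],[0,-0.0032,-0.009,-4,0,0,1],[0,-0.0032,-0.009,-4,0,0,1],[0,-0.0032,-0.009,-4,0,0,1],[0,-0.0032,-0.009,-4,0,0,1],[0,0,0,0,0,0,1]]}}

```text
t: 4.5
tool_pos: [593.4, -60.6, 221.3]
tcp_rot: [[0.965, -0.171, -0.197], [-0.261, -0.641, -0.721], [-0.003, 0.748, -0.664]]
force: [-7.2, -1.6, 2.1]
gripper_width: 10.8
grip_force: 29.8
```

Run:
```python
from rig import observe,camera
import cv2,numpy as np
o=observe(); c=camera("side"); cv2.imwrite("pics/s2.png",cv2.resize(c["color"][130:310,240:440,::-1],None,fx=3,fy=3,interpolation=cv2.INTER_CUBIC))
for k in("qpos","force","wrist_torque"): print(k,np.round(o[k],2).tolist())
```

```text
qpos [26.63, 33.52, 2.61, 33.97, -95.02, 40.09]
force [-7.18, -1.61, 2.08]
wrist_torque [1.27, 1.15, -1.57]
```

View pics/s2.png

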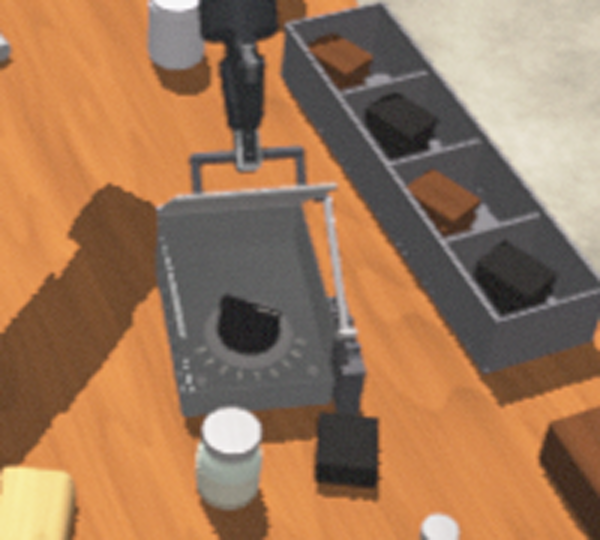

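The side view shows the cover propped up by the gripper on the handle at (247,150). The stay foot is over the rail at (345,335), and the knob bar under the cover, at (250,310), runs roughly left-right. Next I raise it a little past and lower slowly.

Request:
{"fn": "apply_moves", "kwargs": {"increments": [[0,-0.0024,-0.0067,-3,0,0,1],[0,0,0,0,0,0,1],[0,0.0014,0.0046,2,0,0,1],[0,0.0014,0.0046,2,0,0,1],[0,0.0014,0.0046,2,0,0,1],[0,0.0014,0.0046,2,0,0,1],[0,0,0,0,0,0,1]]}}

```text
t: 5.25
tool_pos: [590.6, -72.2, 215.6]
tcp_rot: [[0.965, -0.193, -0.179], [-0.263, -0.708, -0.655], [-0.0, 0.679, -0.734]]
force: [-5.0, 1.8, -2.8]
gripper_width: 10.7
grip_force: 30.6
```

Request:
{"fn": "apply_moves", "kwargs": {"increments": [[0,0.0007,0.0023,1,0,0,1],[0,0.0007,0.0023,1,0,0,1],[0,0,0,0,0,0,1]]}}

```text
t: 5.55
tool_pos: [589.6, -76.1, 213.3]
tcp_rot: [[0.965, -0.198, -0.173], [-0.263, -0.728, -0.633], [-0.001, 0.656, -0.755]]
force: [-5.4, -0.1, 0.2]
gripper_width: 10.5
grip_force: 30.6
```

Now 41.0 degrees; continuing down.

Request:
{"fn": "apply_moves", "kwargs": {"increments": [[0,0.0007,0.0023,1,0,0,1],[0,0,0,0,0,0,1]]}}

```text
t: 5.75
tool_pos: [589.1, -78.1, 212.1]
tcp_rot: [[0.965, -0.2, -0.169], [-0.262, -0.739, -0.62], [-0.001, 0.643, -0.766]]
force: [-6.1, -1.2, 0.4]
gripper_width: 10.7
grip_force: 30.6
```

Request:
{"fn": "apply_moves", "kwargs": {"increments": [[0,0.0007,0.0023,1,0,0,1],[0,0,0,0,0,0,1]]}}

```text
t: 5.95
tool_pos: [588.9, -79.3, 211.3]
tcp_rot: [[0.965, -0.203, -0.165], [-0.262, -0.75, -0.607], [-0.0, 0.629, -0.778]]
force: [-7.3, 5.2, 2.9]
gripper_width: 10.5
grip_force: 31.1
```

The force has risen and the motion has stalled, so the stay looks caught. Releasing and backing off along the tool axis.

Request:
{"fn": "apply_moves", "kwargs": {"increments": [[0,0,0,0,0,0,0.5],[0,0,0,0,0,0,0],[0,0,0,0,0,0,0],[0,0,-0.015,0,0,0,0],[0,0,-0.03,0,0,0,0],[0,0,-0.03,0,0,0,0],[0,0,0,0,0,0,0],[0,0,0,0,0,0,0],[0,0,0,0,0,0,0]]}}

```text
t: 6.85
tool_pos: [601.6, -34.4, 267.5]
tcp_rot: [[0.965, -0.202, -0.166], [-0.261, -0.75, -0.608], [-0.001, 0.63, -0.777]]
force: [-0.7, 0.0, -0.3]
gripper_width: 42.4
grip_force: 0.0
```

Run:
```python
from rig import observe,camera
import cv2,numpy as np
o=observe(); c=camera("side"); np.savez("pics/s3.npz",**c);cv2.imwrite("pics/s3.png",cv2.resize(c["color"][130:310,240:440,::-1],None,fx=3,fy=3,interpolation=cv2.INTER_CUBIC))
for k in("t","qpos","tool_pos","force"): print(k,np.round(o[k],2).tolist())
```

```text
t 6.85
qpos [26.4, 30.6, 11.62, 28.41, -98.23, 45.7]
tool_pos [601.56, -34.43, 267.52]
force [-0.67, 0.03, -0.32]
```

View pics/s3.png

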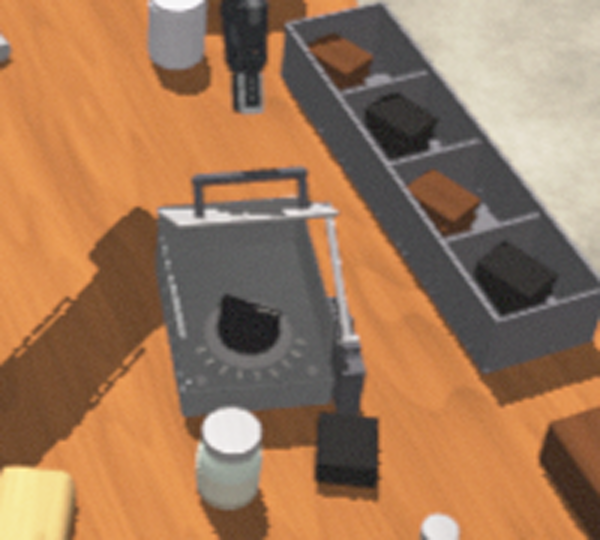

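The cover stands propped on the stay at the lower notch, with the handle free at (248,185) and the gripper clear. Next I bring the tool upright above it, closed, to push the edge from the front.

Request:
{"fn": "apply_moves", "kwargs": {"increments": [[0,0,-0.015,7.8,0,0,1],[0,0,-0.015,7.8,0,0,1],[0,0,-0.015,7.8,0,0,1],[0,0,-0.015,7.8,0,0,1],[0,0,-0.01,7.8,0,0,1],[0,0.02,0,0,0,0,1],[0,0.03,0,0,0,0,1],[0,0.03,0,0,0,0,1],[0,0,0,0,0,0,1]]}}

```text
t: 7.8
tool_pos: [586.7, -87.7, 329.6]
tcp_rot: [[0.964, -0.264, -0.005], [-0.264, -0.964, -0.004], [-0.003, 0.005, -1.0]]
force: [1.5, 0.4, -0.5]
gripper_width: 0.0
grip_force: 0.0
```

Request:
{"fn": "apply_moves", "kwargs": {"increments": [[0.002,0.03,0,0,0,0,1],[0,0.03,0,0,0,0,1],[0,0.023,0,0,0,0,1],[0,0,0.02,0,0,0,1],[0,0,0.03,0,0,0,1],[0,0,0.03,0,0,0,1],[0,0,0.03,0,0,0,1],[0,0,0.024,0,0,0,1],[0,0,0,0,0,0,1]]}}

```text
t: 8.7
tool_pos: [565.5, -164.1, 191.5]
tcp_rot: [[0.965, -0.26, -0.012], [-0.26, -0.966, -0.0], [-0.011, 0.004, -1.0]]
force: [-0.4, -0.0, -0.8]
gripper_width: -0.2
grip_force: 0.0
```

Run:
```python
from rig import observe,camera
import cv2,numpy as np
o=observe(); c=camera("wrist"); np.savez("pics/w4.npz",p=o["tool_pos"],R=o["tcp_rot"],**c); cv2.imwrite("pics/w4.png",c["color"][:,:,::-1])
for k in("t","qpos","tool_pos","force"): print(k,np.round(o[k],2).tolist())
```

```text
t 8.7
qpos [-0.96, 20.68, 6.4, 0.04, -76.4, 75.86]
tool_pos [565.53, -164.07, 191.5]
force [-0.43, -0.05, -0.8]
```

View pics/w4.png

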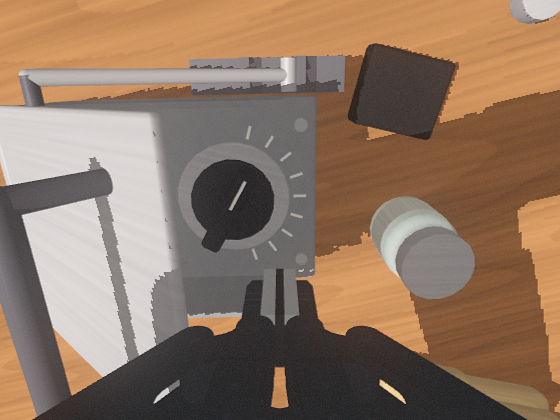

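The wrist view shows the stay foot seated on the rail at (290,70) and closed fingers at (280,280) in front of the propped cover's edge. The knob is at (232,200) with its bar about 25° clockwise of the image's vertical (tool x). Now approaching and pushing.

Request:
{"fn": "apply_moves", "kwargs": {"increments": [[0,-0.01,0,0,0,0,1],[0,-0.009,0,0,0,0,1],[0,-0.0056,-0.006,0,0,0,1],[0,-0.0056,-0.006,0,0,0,1],[0,-0.0062,-0.0054,0,0,0,1],[0,-0.0062,-0.0054,0,0,0,1],[0,0,0,0,0,0,1]]}}

```text
t: 9.45
tool_pos: [580.3, -122.7, 221.1]
tcp_rot: [[0.966, -0.26, 0.002], [-0.26, -0.966, -0.0], [0.002, -0.0, -1.0]]
force: [-1.8, -5.0, 3.6]
gripper_width: 0.1
grip_force: 2.1
```

Run:
```python
from rig import observe,camera
import cv2,numpy as np
o=observe(); c=camera("side"); cv2.imwrite("pics/s5.png",cv2.resize(c["color"][130:310,240:440,::-1],None,fx=3,fy=3,interpolation=cv2.INTER_CUBIC))
for k in("t","qpos","tool_pos","force"): print(k,np.round(o[k],2).tolist())
```

```text
t 9.45
qpos [3.16, 19.96, 9.69, 0.02, -79.64, 71.76]
tool_pos [580.32, -122.7, 221.12]
force [-1.75, -4.96, 3.57]
```

View pics/s5.png

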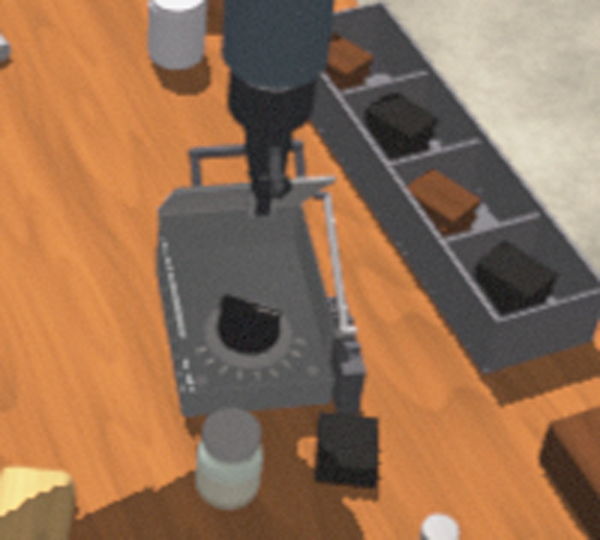

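The cover is now rising on the fingers, which touch its edge at (265,190). I continue along the edge's arc.

Request:
{"fn": "apply_moves", "kwargs": {"increments": [[0,-0.0068,-0.0048,0,0,0,1],[0,-0.0068,-0.0048,0,0,0,1],[0,-0.0072,-0.0041,0,0,0,1],[0,-0.0072,-0.0041,0,0,0,1],[0,-0.0075,-0.0034,0,0,0,1],[0,-0.0075,-0.0034,0,0,0,1],[0,-0.0078,-0.0026,0,0,0,1],[0,-0.0078,-0.0026,0,0,0,1],[0,0,0,0,0,0,1]]}}

```text
t: 10.4
tool_pos: [595.6, -65.2, 249.4]
tcp_rot: [[0.966, -0.259, 0.0], [-0.259, -0.966, 0.001], [-0.0, -0.001, -1.0]]
force: [-0.6, -0.5, 0.0]
gripper_width: 0.1
grip_force: 0.3
```

Request:
{"fn": "apply_moves", "kwargs": {"increments": [[0,-0.005,-0.0013,0,0,0,1],[0,-0.005,-0.0012,0,0,0,1],[0,-0.004,-0.0007,0,0,0,1],[0,-0.003,-0.0004,0,0,0,1],[0,0,0,0,0,0,1],[0,0,0,0,0,0,1]]}}

```text
t: 11.0
tool_pos: [599.7, -50.2, 253.2]
tcp_rot: [[0.965, -0.261, 0.0], [-0.261, -0.965, 0.0], [0.0, -0.0, -1.0]]
force: [-1.1, -1.0, -0.0]
gripper_width: 0.0
grip_force: 0.2
```

Run:
```python
from rig import observe,camera
import cv2,numpy as np
o=observe(); c=camera("side"); d=camera("wrist")["color"][:,:,::-1]; a=cv2.resize(c["color"][130:310,270:400,::-1],None,fx=2.3,fy=2.3,interpolation=cv2.INTER_CUBIC)
p=np.zeros((420,800,3),np.uint8);p[:414,:299]=a[:414,:299];p[:375,300:800]=cv2.resize(d,(500,375));cv2.imwrite("pics/s6.png",p)
for k in("t","qpos","tool_pos","force"): print(k,np.round(o[k],2).tolist())
```

```text
t 11.0
qpos [10.08, 20.52, 15.14, -0.01, -84.61, 64.81]
tool_pos [599.66, -50.21, 253.19]
force [-1.11, -0.96, -0.02]
```

View pics/s6.png

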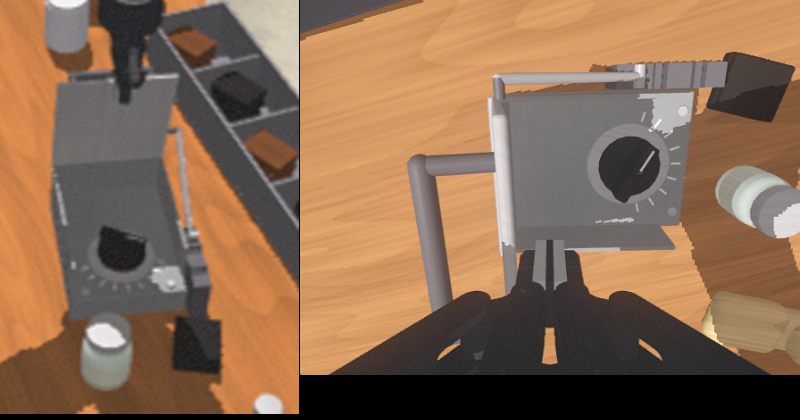

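The side half shows the cover nearly upright. The wrist half shows the plate edge-on at x≈500 and the stay foot at (640,75) on the rail, near the second tooth. A few millimetres more.

Request:
{"fn": "apply_moves", "kwargs": {"increments": [[0,-0.002,-0.0002,0,0,0,1],[0,-0.002,-0.0002,0,0,0,1],[0,0,0,0,0,0,1],[0,0,0,0,0,0,1]]}}

```text
t: 11.5
tool_pos: [600.8, -46.3, 253.7]
tcp_rot: [[0.965, -0.261, 0.0], [-0.261, -0.965, 0.0], [0.0, -0.0, -1.0]]
force: [0.3, -1.2, 0.5]
gripper_width: 0.0
grip_force: 0.2
```

Request:
{"fn": "apply_moves", "kwargs": {"increments": [[0,-0.002,-0.0002,0,0,0,1],[0,0,0,0,0,0,1],[0,0,0,0,0,0,1]]}}

```text
t: 11.8
tool_pos: [601.2, -44.4, 253.8]
tcp_rot: [[0.965, -0.261, 0.0], [-0.261, -0.965, 0.0], [0.0, -0.0, -1.0]]
force: [-0.6, -0.5, 0.0]
gripper_width: 0.1
grip_force: 0.2
```

Request:
{"fn": "apply_moves", "kwargs": {"increments": [[0,-0.002,0,0,0,0,1],[0,0,0,0,0,0,1],[0,0,0,0,0,0,1]]}}

```text
t: 12.1
tool_pos: [601.8, -42.5, 253.8]
tcp_rot: [[0.965, -0.261, 0.0], [-0.261, -0.965, 0.0], [0.0, -0.0, -1.0]]
force: [-1.2, 0.3, -0.8]
gripper_width: -0.2
grip_force: 0.2
```

Request:
{"fn": "apply_moves", "kwargs": {"increments": [[0,-0.002,0,0,0,0,1],[0,0,0,0,0,0,1],[0,0,0,0,0,0,1]]}}

```text
t: 12.4
tool_pos: [601.8, -42.1, 253.9]
tcp_rot: [[0.965, -0.262, -0.001], [-0.262, -0.965, -0.003], [-0.0, 0.003, -1.0]]
force: [-0.4, -5.0, 0.5]
gripper_width: -0.0
grip_force: 2.6
```

The end stop is felt (5 N). Letting it down slowly onto the stay.

Request:
{"fn": "apply_moves", "kwargs": {"increments": [[0,0.003,0.0003,0,0,0,1],[0,0.003,0.0003,0,0,0,1],[0,0.003,0.0004,0,0,0,1],[0,0.003,0.0005,0,0,0,1],[0,0.003,0.0006,0,0,0,1],[0,0.003,0.0006,0,0,0,1],[0,0.003,0.0007,0,0,0,1],[0,0.003,0.0008,0,0,0,1],[0,0.003,0.001,0,0,0,1],[0,0.003,0.001,0,0,0,1]]}}

```text
t: 13.4
tool_pos: [594.4, -69.9, 247.7]
tcp_rot: [[0.965, -0.261, 0.0], [-0.261, -0.965, -0.0], [0.0, 0.0, -1.0]]
force: [-1.0, -0.7, 0.0]
gripper_width: -0.1
grip_force: 0.4
```

Request:
{"fn": "apply_moves", "kwargs": {"increments": [[0,0.003,0,0,0,0,1],[0,0.003,0,0,0,0,1],[0,0.01,0,0,0,0,1],[0,0.02,0,0,0,0,1],[0,0.02,0,0,0,0,1],[0,0.02,0,0,0,0,1],[0,0,0,0,0,0,1],[0,0,0,0,0,0,1],[0,0,0,0,0,0,1]]}}

```text
t: 14.3
tool_pos: [574.7, -142.6, 247.6]
tcp_rot: [[0.965, -0.261, 0.0], [-0.261, -0.965, 0.0], [0.0, -0.0, -1.0]]
force: [-0.4, -0.1, 0.2]
gripper_width: 0.1
grip_force: 0.0
```

Run:
```python
from rig import observe,camera
import cv2,numpy as np
o=observe(); c=camera("side"); w=camera("wrist"); np.savez("pics/w7.npz",p=o["tool_pos"],R=o["tcp_rot"],**w); d=w["color"][:,:,::-1]; a=cv2.resize(c["color"][130:310,270:400,::-1],None,fx=1.85,fy=1.85,interpolation=cv2.INTER_CUBIC)
p=np.zeros((420,800,3),np.uint8);p[:333,:240]=a[:333,:240];p[:,240:]=d;cv2.imwrite("pics/s7.png",p)
for k in("t","qpos","tool_pos","force"): print(k,np.round(o[k],2).tolist())
```

```text
t 14.3
qpos [1.17, 19.46, 12.81, -0.01, -83.34, 73.73]
tool_pos [574.67, -142.63, 247.57]
force [-0.38, -0.08, 0.25]
```

View pics/s7.png

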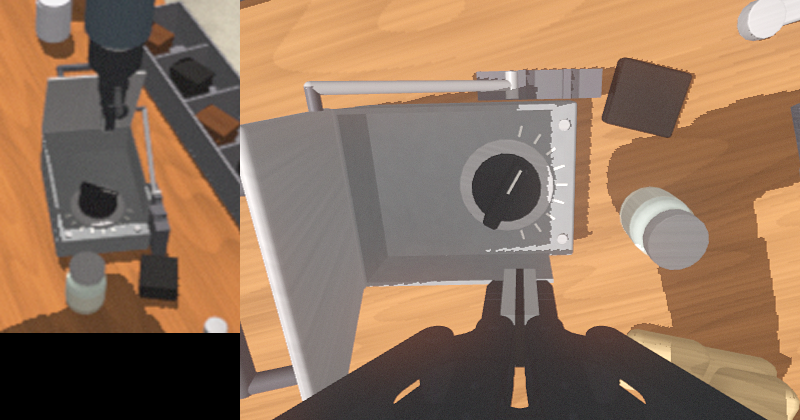

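The cover rests in the upper notch with the stay foot at (515,80) behind the inner tooth. The knob disc is at (506,188) in the composite; its white mark runs (510,193)-(521,170) and the bar's near end is at (492,225).

Run:
```python
from h import *
w=np.load("pics/w7.npz"); T=np.eye(4);T[:3,:3]=w["R"];T[:3,3]=w["p"];T=T@w["T_tool_cam"]
g=cv2.cvtColor(w["color"],cv2.COLOR_RGB2GRAY)
m=((g<60)*255).astype(np.uint8); m[262:]=0; m[:120]=0; m[:,:200]=0; m[:,330:]=0
n,l,s,c=cv2.connectedComponentsWithStats(m); i=1+np.argmax(s[1:,4]); print("black",s[i],c[i])
b=g.copy(); roi=np.zeros_like(m); cv2.circle(roi,(266,187),28,255,-1)
ys,xs=np.nonzero((roi>0)&(g>110)); print(len(xs)); 
vx,vy,x0,y0=cv2.fitLine(np.c_[xs,ys].astype(np.float32),cv2.DIST_L2,0,.01,.01).ravel()
P=plane(w,T,[[x0-12*vx,y0-12*vy],[x0+12*vx,y0+12*vy]],84); d=P[1]-P[0]; a=np.degrees(np.arctan2(d[1],d[0]))
print("line c",P.mean(0),"yaw",a,(xs.min(),ys.min(),xs.max(),ys.max()))
q=plane(w,T,[[492-240,226]],84);print("bar end",q)
for z in(40,52): print("disc",z,plane(w,T,[[266,187]],z))
k=np.array([576.1,-130.6,84]); print("bar-end yaw",np.degrees(np.arctan2(*(q[0]-k)[1::-1])),np.linalg.norm((q[0]-k)[:2]))
print("tool delta to knob",w["R"].T@(np.array([576.1,-130.6,77])-w["p"]), "toolx yaw",np.degrees(np.arctan2(w["R"][1,0],w["R"][0,0])))
```

```text
black [ 232  154   57   75 2529] [257.68090154 189.20205615]
81
line c [ 587.92181675 -140.1694415    84.        ] yaw -44.20220349376037 (np.int64(267), np.int64(170), np.int64(281), np.int64(193))
bar end [[ 555.34554454 -111.80554333   84.        ]]
disc 40 [[ 574.62003425 -128.06496174   40.        ]]
disc 52 [[ 577.52696645 -129.31908051   52.        ]]
bar-end yaw 137.83719193951478 27.999625404504297
tool delta to knob [ -1.7635216  -11.94963531 170.57526389] toolx yaw -15.10007276540619
```

Request:
{"fn": "apply_moves", "kwargs": {"increments": [[-0.0015,-0.0125,0,0,0,0,-0.2],[0,0,0,0,0,7,-0.2],[0,0,0,0,0,7,-0.2],[0,0,0,0,0,7,-0.2],[0,0,0,0,0,7,-0.2],[0,0,0.03,0,0,0,-0.2],[0,0,0.03,0,0,0,-0.2],[0,0,0.03,0,0,0,-0.2],[0,0,0.02,0,0,0,-0.2],[0,0,0,0,0,0,-0.2]]}}

```text
t: 15.4
tool_pos: [574.6, -129.2, 134.4]
tcp_rot: [[0.73, -0.683, -0.006], [-0.683, -0.73, 0.001], [-0.005, 0.004, -1.0]]
force: [-0.4, 0.4, -0.0]
gripper_width: 51.4
grip_force: 0.0
```

Run:
```python
from rig import observe,camera
import cv2,numpy as np
o=observe(); w=camera("wrist"); np.savez("pics/w8.npz",p=o["tool_pos"],R=o["tcp_rot"],**w); cv2.imwrite("pics/w8.png",w["color"][:,:,::-1])
for k in("t","qpos","tool_pos","force","gripper_width"): print(k,np.round(o[k],2).tolist())
```

```text
t 15.4
qpos [2.48, 22.46, 0.52, -0.07, -68.42, 44.46]
tool_pos [574.56, -129.22, 134.36]
force [-0.41, 0.39, -0.02]
gripper_width 51.43
```

View pics/w8.png

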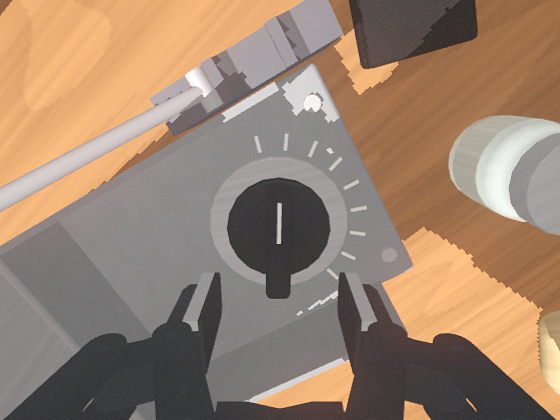

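The wrist view shows the bar vertical in the image at x≈279, midway between the fingers (215 and 345), so it is aligned. Descend and grip.

Request:
{"fn": "apply_moves", "kwargs": {"increments": [[0.001,0,0.025,0,0,0,-0.2],[0,0,0.02,0,0,0,-0.2],[0,0,0.012,0,0,0,-0.2],[0,0,0,0,0,0,0.3],[0,0,0,0,0,0,1],[0,0,0,0,0,0,1],[0,0,0,0,0,0,1]], "squeeze": 40}}

```text
t: 16.15
tool_pos: [577.9, -131.7, 82.4]
tcp_rot: [[0.73, -0.683, 0.002], [-0.683, -0.73, -0.001], [0.002, -0.001, -1.0]]
force: [-2.3, -1.5, 5.3]
gripper_width: 12.9
grip_force: 40.8
```

Request:
{"fn": "apply_moves", "kwargs": {"increments": [[0,0,0,0,0,8,1],[0,0,0,0,0,8,1],[0,0,0,0,0,8,1],[0,0,0,0,0,8,1],[0,0,0,0,0,8,1],[0,0,0,0,0,8,1],[0,0,0,0,0,8,1],[0,0,0,0,0,8,1],[0,0,0,0,0,8,1],[0,0,0,0,0,8,1]]}}

```text
t: 17.15
tool_pos: [574.9, -132.2, 82.3]
tcp_rot: [[-0.551, -0.835, -0.004], [-0.835, 0.551, -0.002], [0.003, 0.002, -1.0]]
force: [-10.5, -0.5, 13.7]
gripper_width: 13.0
grip_force: 41.8
```

```bash
cat > o.py <<'E'
from rig import observe
import numpy as np
o=observe(); R=o["tcp_rot"]; R=np.array(R)
print("t",o["t"],"yaw",np.degrees(np.arctan2(R[1,0],R[0,0])).round(2),*[(k,np.round(o[k],2).tolist()) for k in("qpos","tau","tool_pos","force","wrist_torque","gripper_width","grip_force")])
E
python3 o.py
```

```text
t 17.15 yaw -123.44 ('qpos', [2.28, 24.91, -3.93, 0.09, -61.38, -35.76]) ('tau', [1.74, -39.14, 22.52, 3.66, 3.92, 1.77]) ('tool_pos', [574.94, -132.17, 82.32]) ('force', [-10.5, -0.55, 13.68]) ('wrist_torque', [-0.24, 3.94, 0.11]) ('gripper_width', 12.95) ('grip_force', 41.79)
```

Request:
{"fn": "apply_moves", "kwargs": {"increments": [[0,0,0,0,0,8,1],[0,0,0,0,0,8,1],[0,0,0,0,0,8,1],[0,0,0,0,0,6,1],[0,0,0,0,0,0,1]]}}

```text
t: 17.65
tool_pos: [574.1, -131.3, 82.4]
tcp_rot: [[-0.893, -0.449, -0.005], [-0.449, 0.893, -0.0], [0.005, 0.002, -1.0]]
force: [-12.6, 1.0, 16.4]
gripper_width: 13.1
grip_force: 42.1
```

```bash
python3 o.py
```

```text
t 17.65 yaw -153.29 ('qpos', [2.31, 24.86, -3.95, -0.0, -61.47, -65.61]) ('tau', [0.4, -37.93, 22.87, 4.51, 4.7, -0.92]) ('tool_pos', [574.14, -131.34, 82.36]) ('force', [-12.55, 1.04, 16.43]) ('wrist_torque', [0.82, 4.74, 0.01]) ('gripper_width', 13.15) ('grip_force', 42.14)
```

Request:
{"fn": "apply_moves", "kwargs": {"increments": [[0,0,0,0,0,4,1],[0,0,0,0,0,4,1],[0,0,0,0,0,0,1]]}}

```text
t: 17.95
tool_pos: [574.0, -131.0, 82.3]
tcp_rot: [[-0.947, -0.322, -0.005], [-0.322, 0.947, 0.0], [0.005, 0.002, -1.0]]
force: [-13.6, 3.5, 15.4]
gripper_width: 13.2
grip_force: 42.2
```

```bash
python3 o.py
```

```text
t 17.95 yaw -161.23 ('qpos', [2.33, 24.86, -3.96, -0.03, -61.49, -73.55]) ('tau', [-0.18, -37.58, 22.91, 4.82, 4.89, -0.58]) ('tool_pos', [573.99, -131.03, 82.33]) ('force', [-13.57, 3.5, 15.44]) ('wrist_torque', [1.23, 4.97, -0.1]) ('gripper_width', 13.21) ('grip_force', 42.23)
```

Request:
{"fn": "apply_moves", "kwargs": {"increments": [[0,0,0,0,0,4,1],[0,0,0,0,0,4,1],[0,0,0,0,0,0,1]]}}

```text
t: 18.25
tool_pos: [573.9, -130.8, 82.3]
tcp_rot: [[-0.982, -0.187, -0.005], [-0.187, 0.982, 0.001], [0.005, 0.002, -1.0]]
force: [-14.3, 5.1, 16.9]
gripper_width: 13.3
grip_force: 42.3
```

```bash
python3 o.py
```

```text
t 18.25 yaw -169.23 ('qpos', [2.34, 24.85, -3.96, -0.06, -61.51, -81.55]) ('tau', [-0.8, -37.27, 22.91, 5.15, 5.04, -0.58]) ('tool_pos', [573.88, -130.77, 82.33]) ('force', [-14.31, 5.08, 16.91]) ('wrist_torque', [1.62, 5.12, -0.07]) ('gripper_width', 13.31) ('grip_force', 42.31)
```

Request:
{"fn": "apply_moves", "kwargs": {"increments": [[0,0,0,0,0,4,1],[0,0,0,0,0,4,1],[0,0,0,0,0,0,1]]}}

```text
t: 18.55
tool_pos: [573.8, -130.4, 82.3]
tcp_rot: [[-0.999, -0.048, -0.005], [-0.048, 0.999, 0.001], [0.005, 0.001, -1.0]]
force: [-14.2, 6.1, 18.2]
gripper_width: 13.2
grip_force: 42.4
```

```bash
python3 o.py
```

```text
t 18.55 yaw -177.24 ('qpos', [2.36, 24.84, -3.96, -0.09, -61.51, -89.55]) ('tau', [-1.45, -37.0, 22.88, 5.47, 5.14, -0.58]) ('tool_pos', [573.84, -130.44, 82.33]) ('force', [-14.21, 6.05, 18.19]) ('wrist_torque', [2.09, 5.25, -0.04]) ('gripper_width', 13.18) ('grip_force', 42.38)
```

Request:
{"fn": "apply_moves", "kwargs": {"increments": [[0,0,0,0,0,4,1],[0,0,0,0,0,4,1],[0,0,0,0,0,0,1]]}}

```text
t: 18.85
tool_pos: [574.3, -130.4, 82.4]
tcp_rot: [[-0.996, 0.086, -0.005], [0.086, 0.996, 0.0], [0.005, -0.0, -1.0]]
force: [-14.2, 6.9, 16.3]
gripper_width: 13.1
grip_force: 83.2
```

```bash
python3 o.py
```

```text
t 18.85 yaw 175.04 ('qpos', [2.4, 24.85, -3.95, -0.01, -61.49, -97.35]) ('tau', [-3.78, -37.47, 22.85, 4.61, 4.89, -2.69]) ('tool_pos', [574.26, -130.36, 82.45]) ('force', [-14.23, 6.87, 16.33]) ('wrist_torque', [2.13, 4.99, 2.07]) ('gripper_width', 13.06) ('grip_force', 83.22)
```

Request:
{"fn": "apply_moves", "kwargs": {"increments": [[0,0,0,0,0,3,1],[0,0,0,0,0,3,1],[0,0,0,0,0,0,1]]}}

```text
t: 19.15
tool_pos: [574.3, -130.3, 82.6]
tcp_rot: [[-0.983, 0.185, -0.005], [0.185, 0.983, -0.001], [0.005, -0.002, -1.0]]
force: [-14.4, 6.5, 16.8]
gripper_width: 13.1
grip_force: 138.7
```

```bash
python3 o.py
```

```text
t 19.15 yaw 169.34 ('qpos', [2.45, 24.85, -3.96, 0.07, -61.5, -103.14]) ('tau', [-5.71, -37.36, 23.03, 3.77, 5.06, -4.45]) ('tool_pos', [574.27, -130.33, 82.59]) ('force', [-14.39, 6.47, 16.78]) ('wrist_torque', [2.23, 5.15, 3.98]) ('gripper_width', 13.09) ('grip_force', 138.69)
```

The stop is felt: the torque jumped to about 4 N m beyond roughly 140° of turn. Ease off slightly, open and retreat straight up.

Request:
{"fn": "apply_moves", "kwargs": {"increments": [[0,0,0,0,0,-3,1],[0,0,0,0,0,0,0.3],[0,0,0,0,0,0,0],[0,0,0,0,0,0,-0.2],[0,0,0,0,0,0,-0.2],[0,0,-0.02,0,0,0,-0.2],[0,0,-0.04,0,0,0,-0.2],[0,0,-0.04,0,0,0,-0.2],[0,0,-0.04,0,0,0,-0.2],[0,0,0,0,0,0,-0.2]]}}

```text
t: 20.15
tool_pos: [580.1, -132.1, 227.4]
tcp_rot: [[-0.99, 0.141, 0.012], [0.141, 0.99, -0.002], [-0.012, -0.0, -1.0]]
force: [0.2, 0.1, 0.4]
gripper_width: 51.3
grip_force: 0.0
```

Run:
```python
from rig import observe,camera
import cv2,numpy as np
o=observe(); c=camera("side"); w=camera("wrist"); np.savez("pics/w9.npz",p=o["tool_pos"],R=o["tcp_rot"],**w); d=w["color"][:,:,::-1]; a=cv2.resize(c["color"][130:310,270:400,::-1],None,fx=1.85,fy=1.85,interpolation=cv2.INTER_CUBIC)
p=np.zeros((420,800,3),np.uint8);p[:333,:240]=a[:333,:240];p[:,240:]=d;cv2.imwrite("pics/s9.png",p)
R=np.array(o["tcp_rot"]);print(np.degrees(np.arctan2(R[1,0],R[0,0])))
for k in("t","qpos","tool_pos","force"): print(k,np.round(o[k],2).tolist())
```

```text
171.8790641489322
t 20.15
qpos [2.3, 19.62, 10.06, 0.15, -79.75, -100.44]
tool_pos [580.06, -132.15, 227.4]
force [0.2, 0.13, 0.38]
```

View pics/s9.png

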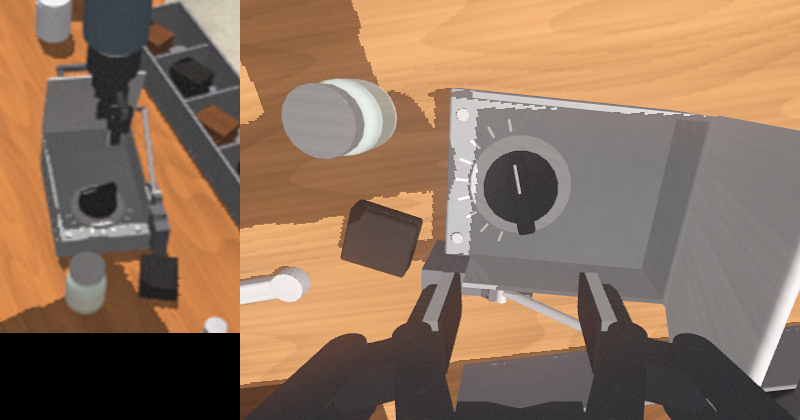

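The bar's mark at (515,165)-(520,193) gives a yaw of about -179°. That matches the angle where the torque began to rise, so the knob sits at its stop. The cover is still propped, with the stay foot at (497,296), and the gripper is clear with zero force.

```bash
python3 -c "
from rig import manip
print(manip.hand_in())"
```

```text
the job is handed in; nothing more can be done
None
```

The job is handed in at about 20 s: the cover was rested in the lower notch, then propped on the upper notch; the knob was turned clockwise until I felt its stop; I touched nothing else on the bench. No verdict was returned.

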